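# Take the labelled vial sleeve off the label roller and hold it bore-up

## Task

Raise the presser arm of the label roller by its handle so that it stays up, then take out the aluminium vial sleeve that was lying under it and leave the parked sleeve where it is. The sleeve's two ends look alike but only one is the deep blind bore for the vial (the other is a shallow recess), which can be told by feel, for example by trying an end gently on a free peg of the drying rack. Finish while holding the sleeve in the gripper, still and upright with its bore upwards, its lower end at least 12 cm above the bench and clear of everything, ready for a vial to be dropped in; disturb nothing else on the bench.

Things in the scene. Friction and masses are not known exactly. Their poses are not given: they have to be found in the camera images.
- labeller: hand label applicator, fixed: grey base 390 x 150 mm. Origin on the bench right under the nest; x points from the nest to the presser's hinge column (away from the robot), y along the rollers, z up. Low cheeks at y = -61 and +61 mm, tops 62 mm high. The column stands at x = 103 to 141 mm, 128 mm high; behind it the label reel, 150 mm high.
- presser (a joint): presser arm, rad: 0 = down, its small roller on (or just over) the sleeve in the nest; grows as the handle is raised; stops at 1.65. A stiff friction hinge: about 2 to 3 N at the handle, stays where it is left. Leave it above 1.1; about 1.35 leaves room for the gripper over the nest.
- presser_grip (a point): middle of the presser's black handle, a bar 13 mm wide (across labeller y), 14 mm high, 56 mm long, pointing to the robot, nothing within 30 mm beside it; can be pinched from above. When down it is 176 mm before the hinge and 16 mm above it.
- presser_hinge (a point): hinge axis of the presser arm (along labeller y), fixed on the labeller, 118 mm behind the nest's middle and 115 mm high. Raising turns the arm up and away from the robot about it.
- nest (a point): fixed point on the labeller: centre of a sleeve lying in the nest under the presser, 75 mm above the bench. The nest is two free-turning rollers 16 mm thick, 114 mm long, axes 50 mm high and 24 mm apart; they lie under the sleeve and leave its sides free
- parking (a point): fixed point on the labeller: centre of the sleeve on the parking rails (fixed bars of the same size as the rollers), 120 mm nearer the robot than the nest, 75 mm above the bench
- sleeve_a: aluminium vial sleeve, a cylinder 40 mm across, 90 mm long, 0.2 to 0.3 kg. Lies on its side; origin at its centre, own y axis along its length. Both ends show a 24 mm mouth: one is the blind bore, 60 mm deep, the other a recess 6 mm deep; which is its +y end is not told, the two sleeves differ in it. At the start it or sleeve_b lies in the nest, the other on the parking rails.
- sleeve_b: a second sleeve, outwardly the same as sleeve_a with the same axes; its bore is at the other end of its y axis than in sleeve_a
- rack: white drying rack, fixed, 130 x 180 x 20 mm, with two rows of three upright steel pegs 10 mm thick, 60 mm apart along its y and 66 mm along x; the row at x = -33 mm (nearer the robot) is free, two vials dry on the far row. Origin on the bench under its middle
- peg_tip (a point): top of the middle free peg, 92 mm above the bench; the peg is 10 mm thick with a tapered tip and 80 mm long, so it enters the bore or the recess with 7 mm to spare all round
- vial_1: glass vial drying upside down over a far peg of the rack, 27 mm wide, 88 mm tall; to be left alone
- vial_2: the second such vial on the rack; to be left alone
- amber_bottle: amber reagent bottle, 68 mm wide, 135 mm tall; to be left alone
- beaker: small glass beaker, 68 mm wide, 85 mm tall; to be left alone
- spatula: slim steel lab spatula lying on the bench, 170 mm long, 14 mm wide; to be left alone
- marker: marker pen lying on the bench, 125 mm long; to be left alone
- cap_box: open cardboard box of vial caps, 110 x 85 x 40 mm; to be left alone
- wash_jar: white jar with blue screw cap, 60 mm wide, 90 mm tall; to be left alone
There are look-alikes about, which are no part of the job. Leave any pink look-alike of the sleeve_a alone.

How it is judged:
By the outcome, as a careful person would: the job done as asked, in the order asked, and still so for the second after the job is handed in, while the arm keeps its last pose, push and grip.
It also fails if it takes over 72 s, if anything falls off the work surface, if the arm or the gripper's body presses on something with over 40 N, if the wrist force passes 120 N, or if a joint passes its speed limit or range.

## Robot

A 7-joint arm with a two-finger parallel gripper is mounted at the origin on the work surface. World frame = base frame: x ahead of the robot, y to its left, z up, the work surface at z = 0. Lengths are in m, angles in rad, forces in N, time in s.
With the tool pointing down it reaches from about 0.4 to 0.85 m from the base axis. Payload 6.9 kg.
Tool frame: the origin (TCP) lies midway between the tips of the shut fingers; the grasp point (between the pads) lies behind it (ctrl.pinch_z is the z of the grasp point in the tool frame, in m); z points along the fingers, y is the line along which they close (so a half turn about z gives the same grasp; the last joint's range is limited). The gripper opens to 85 mm and grips with 20 to 120 N. Pads are 22 mm wide; open, the fingers measure 114 mm over their backs; the gripper's body (76 mm by 85 mm) begins 54 mm behind the grasp point. The pads swing forward as they close: fully open they stand 13 mm farther back than shut.
Start: joints at [-1.069, 0.507, -0.238, 1.5, 0.126, 1.149, -0.155], TCP at [0.241, 0.577, 0.231] pointing down, gripper open.
Joint ranges: [-3.08, 3.08], [-0.24, 2.05], [-1.43, 1.35], [0, 2.5], [-1.52, 4.66], [0.17, 1.96], [-2.89, 2.89]. Speed limits (rad/s): [2.39, 2.39, 3.14, 3.14, 3.14, 3.14, 3.14].

## Interface

Orientations are given as a unit quaternion [w, x, y, z].
In Python, from station import ctrl, get_state, vision, ticket, models gives the robot as it stands. Calls block until the motion is done:
- ctrl.movep(position, orientation): joint-space move of the TCP to a pose.
- ctrl.movel(position, frame=None, max_speed=0.15): straight line of the TCP; frame=None keeps the orientation; max_speed is the mean speed in m/s.
- ctrl.set_joints(angles): joint-space move.
- ctrl.ungrasp() and ctrl.close_gripper(force=None): open the fingers fully, or close them until they stop; force is the grip in N (None keeps the last).
- ctrl.pause(seconds).
- ctrl.ik(position, orientation): joint angles nearest the present ones, or None.
- get_state(): the state.
- vision.grab_frame(name): name is "scene" or "top" or "wrist"; returns (picture, depth): 384x512x3 uint8, blue, green, red; 384x512 float32, m along the optical axis (not along the pixel's ray), 0 where there is no reading.
- vision.camera_info(name): a dict with "mtx" (3x3 intrinsics, pixels), "R" (3x3) and "t" (3): a world point X has camera coordinates R X + t; the wrist camera has in their place "hand_eye" (4x4, takes a point from camera to tool coordinates, whose origin is the TCP and whose axes are the flange's). Camera axes: x right, y down, z forward; pixel columns grow to the right and rows downward; lengths in m; the calibration is good to about 2 mm. A picture is of the moment at which its call begins: read the wrist's pose just before it. camera_info takes no time and is no camera call.
A pose or a line that the arm cannot do raises ctrl.Unreachable and nothing moves.
- ticket.close_job(): hands the job in; it is judged then, once.
Trained networks look in the newest picture that a camera, given by its name, has taken for a name from the list of things; names that differ only in an ending like _2 or _b are one class to them, and where a whole thing is asked for, a point or a joint stands for the part that bears it (a point fixed in the world has none). Each returns a list of dicts, best first, with "p" (0 to 1); they miss things now and then, are a little off and sometimes report something else, mostly with a low value. They report only what shows in the picture. A call takes as long as a camera call. They do not tell look-alikes from the thing itself.
- models.recognise(camera, target): "point" ([column, row] in pixels, amid what is visible of it).
- models.masks_of(camera, target): "mask" (384x512 bool, what is visible of it) and "point" ([column, row] in pixels, amid what is visible of it).
The state is a dict: "time": time; "qpos": joint angles; "qd": joint speeds; "tau": joint torques, N m; "tcp_pos": TCP position; "eef_rot": TCP orientation; "contact_force": force on the tool from outside, world axes, zero at the start; "wrist_torque": the same for the moment, N m; "width": finger opening in m; "gripper_force": force on a finger pad.
Only numpy, scipy, OpenCV 4.12 (cv2) and the standard library are available. Lean on these libraries where they do the work, as an engineer would, in place of code of your own. Each camera call takes 0.05 s, during which the arm holds its last target. There are 200 camera calls.

## Working session

There is one attempt and no reset: what is moved stays moved. The work goes in short steps, each a Python script; the robot and the scene stay as the last script left them, time stands still between calls to the robot, and variables do not carry over. Pictures are saved under pics/ and viewed, at most 10 in all, crops included, and the job is handed in when it is done.

```bash
ls; mkdir -p pics; cat > h.py <<'E'
import numpy as np,cv2
from station import ctrl,get_state,vision,ticket,models
from scipy.spatial.transform import Rotation as Ro
def cloud(name):
    im,d=vision.grab_frame(name); c=vision.camera_info(name); K=np.array(c["mtx"])
    v,u=np.mgrid[0:384,0:512]
    P=np.stack([(u-K[0,2])/K[0,0]*d,(v-K[1,2])/K[1,1]*d,d],-1)
    W=(P-np.array(c["t"]).ravel())@np.array(c["R"])
    W[d==0]=np.nan
    return im,W
E
python3 - <<'E'
from h import *
s=get_state();print(s["time"],s["eef_rot"],s["contact_force"],ctrl.pinch_z)
ims=[]
for n in("scene","top"):
    im,W=cloud(n);np.save(n+".npy",W);cv2.imwrite(n+".png",im);cv2.imwrite(f"pics/{n}.png",cv2.resize(im,(800,600),interpolation=cv2.INTER_CUBIC))
    for t in("labeller","presser_grip","presser","sleeve_a","rack","spatula","marker"):
        for r in models.recognise(n,t)[:4]:
            p=r["point"];print(n,t,round(r["p"],2),np.round(p),np.round(W[int(p[1]),int(p[0])],3))
E
```

```text
pics
0.0 [-1.61248554e-04  1.96601870e-01  9.80482996e-01 -8.79372530e-04] [0.05037527 0.28206802 0.39760762] -0.0187
scene labeller 0.77 [327. 197.] [0.72  0.144 0.034]
scene presser_grip 0.72 [306. 170.] [0.658 0.117 0.122]
scene presser 0.77 [302. 170.] [0.645 0.109 0.123]
scene presser 0.36 [358. 164.] [0.717 0.399 0.01 ]
scene sleeve_a 0.81 [302. 185.] [0.661 0.082 0.094]
scene sleeve_a 0.79 [263. 229.] [ 0.632 -0.08   0.033]
scene sleeve_a 0.63 [172. 268.] [ 0.503 -0.313  0.012]
scene sleeve_a 0.61 [230. 178.] [0.407 0.071 0.028]
scene rack 0.77 [172. 268.] [ 0.499 -0.313  0.009]
scene marker 0.72 [146. 328.] [ 0.574 -0.477  0.01 ]
top labeller 0.9 [203. 153.] [0.711 0.127 0.035]
top labeller 0.44 [261. 268.] [ 0.357 -0.103  0.01 ]
top presser_grip 0.73 [197. 155.] [0.697 0.149 0.036]
top presser 0.73 [198. 160.] [0.653 0.124 0.127]
top sleeve_a 0.79 [255. 185.] [ 0.619 -0.056  0.035]
top sleeve_a 0.7 [207. 165.] [0.652 0.102 0.098]
top sleeve_a 0.61 [200. 248.] [0.397 0.098 0.037]
top sleeve_a 0.58 [204. 202.] [0.535 0.097 0.094]
top rack 0.68 [330. 228.] [ 0.508 -0.314  0.011]
top rack 0.61 [121. 185.] [0.562 0.358 0.091]
top spatula 0.54 [262. 260.] [ 0.379 -0.101 -0.004]
```

View pics/scene.png

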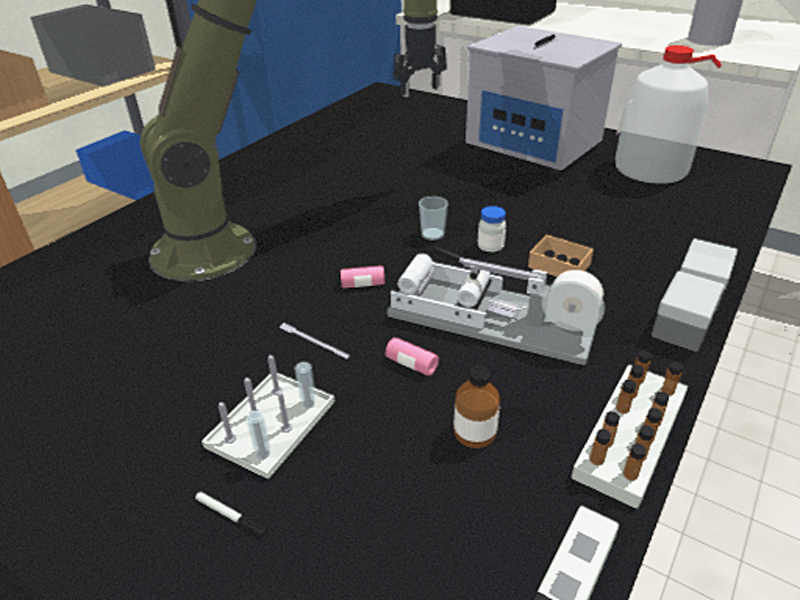

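View pics/top.png

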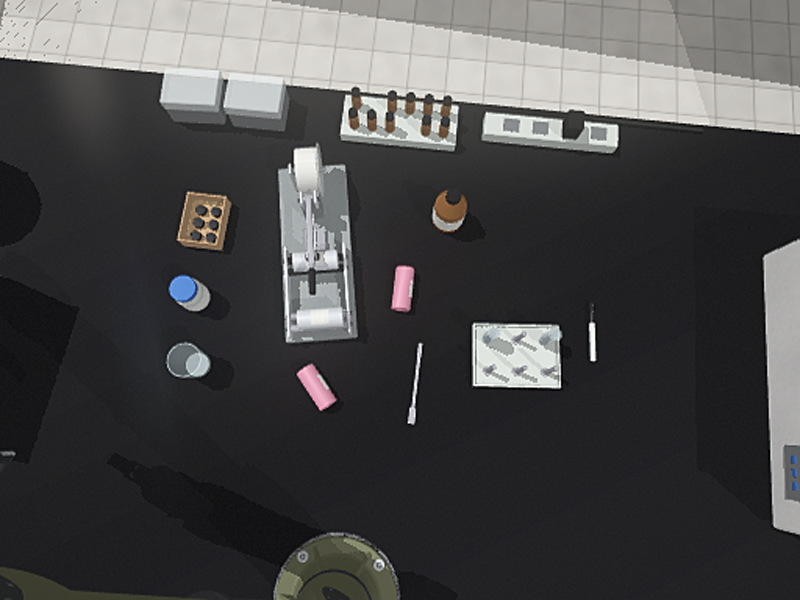

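The scene view (800x600) shows these sleeve candidates:
- The white sleeve under the presser at (475,288), top view (315,262).
- The parked white sleeve at (415,272), top view (320,318).
- Two pink look-alikes at (362,277) and (412,356).

By the description I choose the white one under the presser. Next I'll measure and make a crop.

```bash
python3 - <<'E'
from h import *
A=[]
for n in("top","scene"):
    W=np.load(n+".npy");im=cv2.imread(n+".png")
    r=(W[...,0]>.4)&(W[...,0]<.95)&(W[...,1]>.0)&(W[...,1]<.24)
    b=r&(W[...,2]>.006)&(W[...,2]<.2)&~((W[...,1]<.04)&(W[...,0]<.5))
    p=W[b];p=p[(im[b].max(1)-im[b].min(1))<45];
    print(n,"base rect",cv2.minAreaRect(p[:,:2].astype(np.float32)*1000))
    for z0,z1 in((.055,.068),(.085,.1),(.112,.14),(.14,.16)):
        q=p[(p[:,2]>z0)&(p[:,2]<z1)];print(z0,len(q),np.round(q.min(0),3),np.round(q.max(0),3))
    # dark handle
    q=W[r&(W[...,2]>.10)&(W[...,2]<.15)&(im.max(-1)<70)]
    print("handle",len(q),np.round(np.median(q,0),4),np.round(q.min(0),3),np.round(q.max(0),3))
    for m in models.masks_of(n,"sleeve_a")[:5]:
        q=W[m["mask"]];q=q[np.isfinite(q[:,0])];c=q[q[:,2]>np.percentile(q[:,2],60)]
        print("sl",round(m["p"],2),np.round(m["point"]),len(q),np.round(np.median(q,0),3),"crest",np.round(c.mean(0),4),cv2.minAreaRect(q[:,:2].astype(np.float32)*1000))
    k=(W[...,0]>.38)&(W[...,0]<.65)&(W[...,1]<-.19)&(W[...,1]>-.43)
    q=W[k&(W[...,2]>.006)&(W[...,2]<.03)]
    print("rack",cv2.minAreaRect(q[:,:2].astype(np.float32)*1000))
    t=(k&(W[...,2]>.06)).astype(np.uint8);N,L,S,C=cv2.connectedComponentsWithStats(t)
    for i in range(1,N):
        q=W[L==i];print("peg",len(q),np.round(C[i]),np.round(q.mean(0),4),np.round(q.max(0),3))
im=cv2.imread("top.png");a=cv2.resize(im[95:225,165:265],None,fx=4.5,fy=4.5,interpolation=2)
im=cv2.imread("scene.png");b=cv2.resize(im[150:235,210:390],(int(180*2.0),170),interpolation=2)
a=a[:585,:];cv2.imwrite("pics/crop.png",a)
E
```

```text
top base rect ((666.2740478515625, 117.48452758789062), (534.1481323242188, 232.50880432128906), 1.523969054222107)
0.055 396 [0.49  0.032 0.055] [0.848 0.19  0.067]
0.085 613 [0.507 0.046 0.085] [0.892 0.191 0.1  ]
0.112 641 [0.564 0.102 0.112] [0.885 0.192 0.14 ]
0.14 94 [0.564 0.101 0.14 ] [0.869 0.179 0.151]
handle 74 [0.595  0.1102 0.1374] [0.566 0.101 0.106] [0.77  0.129 0.146]
sl 0.78 [206. 166.] 283 [0.642 0.106 0.091] crest [0.6471 0.1148 0.0946] ((648.35888671875, 118.54878234863281), (40.231136322021484, 90.09814453125), 10.104713439941406)
sl 0.76 [204. 202.] 338 [0.528 0.092 0.092] crest [0.5299 0.0931 0.0945] ((538.5625610351562, 93.75588989257812), (54.63316345214844, 84.99847412109375), 11.188984870910645)
sl 0.69 [202. 248.] 345 [0.398 0.088 0.036] crest [0.3966 0.0882 0.0389] ((398.2329406738281, 89.64224243164062), (88.76947784423828, 38.31067657470703), 40.47902297973633)
sl 0.61 [256. 185.] 313 [ 0.621 -0.065  0.036] crest [ 0.6216 -0.0644  0.0394] ((621.6198120117188, -63.64336395263672), (41.69553756713867, 87.8997573852539), 89.3856201171875)
rack ((517.831787
[... 1405 characters left out ...]
657227)
sl 0.5 [302. 186.] 285 [0.658 0.087 0.084] crest [0.6547 0.1006 0.0913] ((636.4608764648438, 122.35226440429688), (62.455604553222656, 112.78501892089844), 11.374953269958496)
rack ((506.1481628417969, -315.42169189453125), (133.51934814453125, 182.317626953125), 4.462082862854004)
peg 39 [173. 233.] [ 0.4709 -0.2597  0.077 ] [ 0.475 -0.254  0.092]
peg 167 [194. 240.] [ 0.5402 -0.2575  0.0844] [ 0.55  -0.242  0.101]
peg 40 [158. 247.] [ 0.4757 -0.3191  0.0781] [ 0.479 -0.313  0.093]
peg 42 [179. 256.] [ 0.5414 -0.3142  0.0775] [ 0.545 -0.309  0.093]
peg 45 [142. 263.] [ 0.4803 -0.3787  0.0773] [ 0.484 -0.373  0.092]
peg 201 [163. 272.] [ 0.5493 -0.3757  0.085 ] [ 0.559 -0.359  0.101]
```

View pics/crop.png

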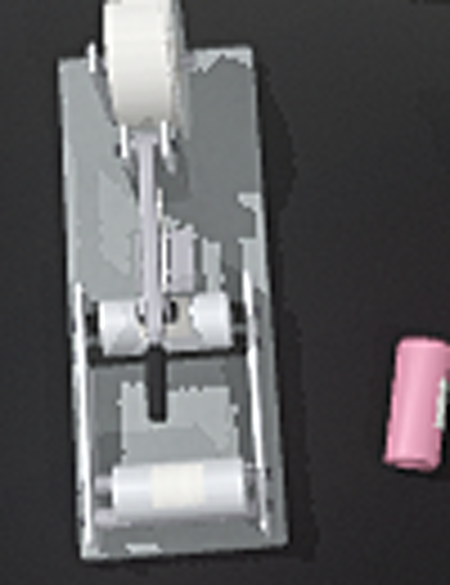

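The crop confirms it: the white sleeve at (165,322) lies under the presser's small roller, with the handle at (157,385) pointing to the robot. The parked sleeve is at (175,487), and the pink one at (420,400) is a look-alike. Next I check reachability, with no motion yet.

```bash
cat >> h.py <<'E'
PZ=ctrl.pinch_z
def quat(z,x):
    z=np.array(z,float);z/=np.linalg.norm(z);x=np.array(x,float);x-=z*(x@z);x/=np.linalg.norm(x)
    q=Ro.from_matrix(np.stack([x,np.cross(z,x),z],1)).as_quat();return q[[3,0,1,2]]
def tcp(p,q): # TCP that puts the grasp point at p
    R=Ro.from_quat(np.array(q)[[1,2,3,0]]).as_matrix();return np.array(p)-R[:,2]*PZ
YAW=np.radians(10.7);NEST=np.array([.650,.1175,.075])
def lab(x,y,z): c,s=np.cos(YAW),np.sin(YAW);return np.array([NEST[0]+c*x-s*y,NEST[1]+s*x+c*y,z])
ex=np.array([np.cos(YAW),np.sin(YAW),0]);ey=np.array([-ex[1],ex[0],0])
def handle(th):
    a=th+np.arctan2(16,176);r=.1767;return lab(.118-r*np.cos(a),0,.115+r*np.sin(a))
DN=[0,0,-1]
E
python3 - <<'E'
from h import *
def t(n,p,q):
    j=ctrl.ik(tcp(p,q),q);print(n,None if j is None else np.round(j,2))
for s in(1,-1):
    q=quat(DN,s*ex)
    for th in(0,.7,1.45):t(f"handle{s} {th}",handle(th),q)
    t("hover",handle(0)+[0,0,.15],q)
    q=quat(DN,s*ey);t(f"nest{s}",lab(0,0,.08),q);t("nestup",lab(0,0,.3),q)
peg=np.array([.474,-.3165,0])
for az in range(-180,180,30):
    a=np.radians(az)
    for s in(1,-1):
        q=quat([np.cos(a),np.sin(a),0],[0,0,s]);r=[ctrl.ik(tcp(peg+[0,0,h],q),q) for h in(.12,.2)]
        if all(x is not None for x in r):print("peg",az,s,np.round(r[0],2))
for az in range(-90,91,30):
    a=np.radians(az)
    for s in(1,-1):
        q=quat([np.cos(a),np.sin(a),0],[0,0,s]);t(f"final{az} {s}",[.55,-.05,.35],q)
E
```

```text
handle1 0 [-0.49  0.62  0.44  1.72 -0.33  0.87 -1.29]
handle1 0.7 [-0.48  0.59  0.47  1.44 -0.28  1.18 -1.36]
handle1 1.45 [-0.39  0.78  0.46  0.92 -0.32  1.5  -1.41]
hover [-0.51  0.48  0.47  1.52 -0.23  1.2  -1.39]
nest1 [-0.27  0.72  0.09  1.6  -0.08  0.82  0.04]
nestup [-0.26  0.53  0.08  1.31 -0.04  1.3   0.01]
handle-1 0 [-0.06  0.59 -0.25  1.72  0.18  0.86  1.37]
handle-1 0.7 [-0.07  0.56 -0.25  1.43  0.14  1.17  1.42]
handle-1 1.45 [-0.11  0.75 -0.25  0.92  0.17  1.49  1.44]
hover [-0.08  0.45 -0.22  1.51  0.1   1.19  1.44]
nest-1 [ 0.16  0.8  -0.69  1.59  0.59  0.96  2.61]
nestup [ 0.13  0.58 -0.64  1.31  0.35  1.36  2.82]
peg -150 1 [-0.    1.29  0.36  1.23  0.62  1.9   2.21]
peg -150 -1 [-0.15  1.38  0.71  1.24  0.41  1.77 -0.71]
peg -120 1 [ 0.14  1.15 -0.24  1.68  1.15  1.9   1.76]
peg -120 -1 [-0.4   1.31  0.73  1.69  0.67  1.23 -0.91]
peg -90 1 [ 0.09  1.13 -0.28  2.14  1.51  1.82  1.45]
peg -90 -1 [-0.61  1.36  0.82  2.15  1.29  0.74 -1.56]
peg 30 1 [ 0.94  1.16  0.36  2.03 -1.52  1.89  1.61]
peg 30 -1 [ 0.94  1.16  0.36  2.03 -1.52  1.89 -1.53]
peg 60 1 [ 1.3   1.2  -0.42  1.56 -0.85  1.52  1.02]
peg 60 -1 [ 0.99  1.18  0.16  1.57 -1.12  1.89 -1.86]
peg 90 1 [ 1.17  1.36 -0.63  1.12 -0.47  1.91  0.71]
peg 90 -1 [ 1.17  1.36 -0.63  1.12 -0.47  1.91 -2.43]
final-90 1 [-0.55  0.77  0.04  1.76  1.12  1.84  2.13]
final-90 -1 [-0.85  0.85  0.57  1.76  0.97  1.53 -0.84]
final-60 1 [-0.33  0.65 -0.44  2.21  1.49  1.87  1.86]
final-60 -1 [-1.    0.71  0.58  2.22  1.44  1.23 -1.24]
final-30 1 None
final-30 -1 None
final0 1 None
final0 -1 None
final30 1 None
final30 -1 None
final60 1 [ 0.46  0.7   0.36  2.06 -1.46  1.86  1.2 ]
final60 -1 [ 0.46  0.7   0.36  2.06 -1.46  1.86 -1.95]
final90 1 [ 0.6   0.82 -0.04  1.6  -1.1   1.92  0.93]
final90 -1 [ 0.6   0.82 -0.04  1.6  -1.1   1.92 -2.21]
```

```bash
python3 - <<'E'
from h import *
q=quat(DN,ex);p=handle(0)+[0,0,.13]
ctrl.movep(tcp(p,q),q)
s=get_state();print(s["time"],np.round(s["tcp_pos"],4),np.round(s["qpos"],2))
im,d=vision.grab_frame("wrist");c=vision.camera_info("wrist");K=np.array(c["mtx"]);H=np.array(c["hand_eye"])
v,u=np.mgrid[0:384,0:512];P=np.stack([(u-K[0,2])/K[0,0]*d,(v-K[1,2])/K[1,1]*d,d],-1)@H[:3,:3].T+H[:3,3]
e=np.array(s["eef_rot"]);W=P@Ro.from_quat(e[[1,2,3,0]]).as_matrix().T+s["tcp_pos"];W[d==0]=np.nan
np.save("w1.npy",W);cv2.imwrite("pics/w1.png",im)
h=W[(im.max(-1)<70)&(W[...,2]>.125)&(W[...,2]<.15)]
L=np.stack([(h-NEST)@ex,(h-NEST)@ey,h[:,2]],1);print(len(h),np.percentile(L,[2,50,98],axis=0).round(4))
for t in("presser_grip","sleeve_a"):
    for m in models.masks_of("wrist",t)[:4]:
        q=W[m["mask"]];q=q[np.isfinite(q[:,0])];L=np.stack([(q-NEST)@ex,(q-NEST)@ey,q[:,2]],1)
        print(t,round(m["p"],2),np.round(m["point"]),len(q),np.percentile(L,[3,50,97],axis=0).round(4).tolist(),cv2.minAreaRect(q[:,:2].astype(np.float32)*1000))
E
```

```text
3.0083 [0.5928 0.1082 0.2421] [-0.51  0.49  0.47  1.55 -0.24  1.15 -1.38]
171 [[-0.0586 -0.0022  0.1316]
 [-0.0428  0.0007  0.1348]
 [-0.0321  0.0095  0.1381]]
presser_grip 0.57 [254. 114.] 2972 [[-0.077, -0.0039, 0.1118], [0.0138, 0.0037, 0.1282], [0.0972, 0.0095, 0.143]] ((657.4278564453125, 122.4388427734375), (187.038818359375, 25.114145278930664), 11.544543266296387)
presser_grip 0.16 [257.  92.] 22248 [[-0.1095, -0.0653, 0.0229], [0.0355, 0.0038, 0.0249], [0.127, 0.0722, 0.1331]] ((636.0523681640625, 119.05648803710938), (310.3052978515625, 160.04299926757812), 10.391186714172363)
sleeve_a 0.81 [244. 280.] 1532 [[-0.2873, -0.0119, 0.0022], [-0.2415, 0.0195, 0.0352], [-0.208, 0.0516, 0.04]] ((381.9543151855469, 84.55670928955078), (123.39757537841797, 54.1254997253418), 40.43603515625)
sleeve_a 0.75 [387. 163.] 2078 [[-0.0995, -0.1896, 0.0178], [-0.0565, -0.1666, 0.0362], [-0.0174, -0.1499, 0.0401]] ((623.1190795898438, -63.34356689453125), (38.016170501708984, 89.22797393798828), 89.27579498291016)
sleeve_a 0.67 [267. 124.] 2365 [[-0.0185, -0.0416, 0.08], [0.0017, -0.0083, 0.0923], [0.0178, 0.0433, 0.0959]] ((649.109619140625, 118.33990478515625), (39.05230712890625, 99.80824279785156), 10.889720916748047)
sleeve_a 0.56 [264. 224.] 2206 [[-0.1345, -0.044, 0.0763], [-0.114, -0.0046, 0.0927], [-0.1015, 0.0396, 0.0961]] ((544.4488525390625, 91.964599609375), (60.96296310424805, 96.8242416381836), 11.337615966796875)
```

View pics/w1.png

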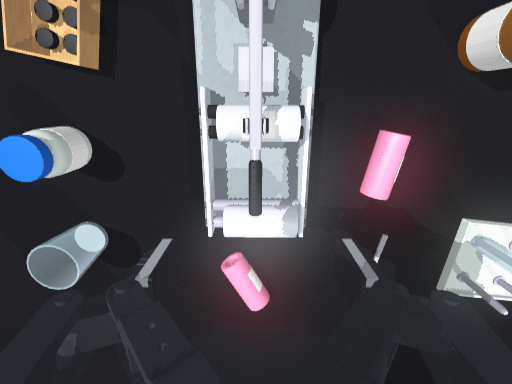

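The wrist view shows the handle at (255,187), the nest sleeve at (255,123) and the parked sleeve at (262,222). The model of the labeller fits to about 2 mm, so I'll raise the presser.

```bash
sed -i 's/radians(10.7)/radians(11.0)/' h.py; python3 - <<'E'
from h import *
q=quat(DN,ex);o=.002*ey
def st(n):
    s=get_state();print(n,round(s["time"],2),np.round(s["tcp_pos"],4),np.round(s["contact_force"],1),round(s["width"],4),round(s["gripper_force"],1),flush=True);return s
ctrl.movel(tcp(handle(0)+o,q),q,max_speed=.12);st("down")
ctrl.close_gripper(40);s=st("shut")
if .008<s["width"]<.025:
    for th in np.linspace(0,1.45,8)[1:]:
        ctrl.movel(tcp(handle(th)+o,q),max_speed=.12);s=st(round(th,2))
        if np.linalg.norm(s["contact_force"])>35 or s["width"]<.006:print("STOP");break
im,W=cloud("scene");cv2.imwrite("pics/s2.png",cv2.resize(im[70:250,170:410],(800,600)))
E
```

```text
down 4.39 [0.5932 0.1084 0.113 ] [ 0.6 -0.6 -0.1] 0.0852 0.0
shut 5.05 [0.5924 0.1097 0.1123] [-1.6  4.3  1. ] 0.0121 42.2
0.21 5.51 [0.5996 0.111  0.1486] [-1.6  5.3  0.5] 0.0124 42.4
0.41 5.97 [0.6137 0.1137 0.1821] [-1.1  5.   0.9] 0.0121 43.4
0.62 6.42 [0.6343 0.1176 0.2119] [-0.   5.   0.5] 0.012 45.4
0.83 6.88 [0.6604 0.1224 0.2366] [ 0.4  6.  -1.7] 0.0124 46.9
1.04 7.34 [0.6906 0.1281 0.2552] [ 0.7  5.4 -3.1] 0.0125 47.6
1.24 7.8 [0.7242 0.1344 0.2672] [ 0.5  4.4 -5.5] 0.0125 48.3
1.45 8.26 [0.76   0.1411 0.2723] [ 0.2  3.4 -6.1] 0.0125 48.9
```

View pics/s2.png

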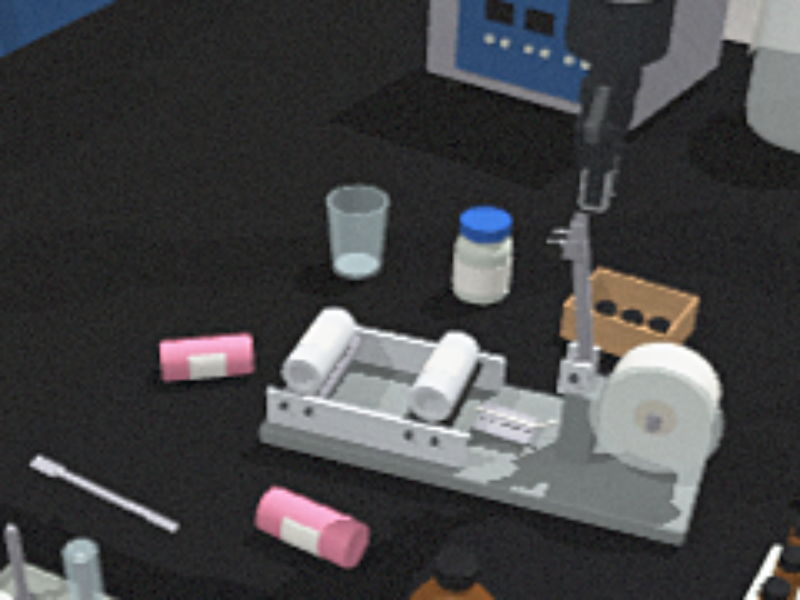

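The presser is up and the nest sleeve lies free at (447,375) in the crop. Next I release the handle and grasp the sleeve.

```bash
cat >> h.py <<'E'
def st(n):
    s=get_state();print(n,round(s["time"],2),np.round(s["tcp_pos"],4),np.round(s["contact_force"],1),round(s["width"],4),round(s["gripper_force"],1),flush=True);return s
E
python3 - <<'E'
from h import *
print(np.round(vision.camera_info("wrist")["hand_eye"],3).tolist())
ctrl.ungrasp();p=np.array(get_state()["tcp_pos"])
ctrl.movel(p+[0,0,.07]);st("up")
q=quat(DN,ey)
ctrl.movel(np.array(get_state()["tcp_pos"])-.1*ex,max_speed=.2)
ctrl.movep(tcp(lab(0,.001,.22),q),q);s=st("above")
im,W=cloud("top")
pr=W[(W[...,2]>.16)&(W[...,0]>.7)&(W[...,0]<.85)&(abs(W[...,1]-.14)<.03)];print("arm pts",len(pr),np.round(np.nanpercentile(pr,[5,50,95],axis=0),3).tolist())
ctrl.movel(tcp(lab(0,.001,.080),q),max_speed=.1);st("at")
ctrl.close_gripper(40);s=st("grip");print(np.round(s["qpos"],2))
im,_=cloud("scene");cv2.imwrite("pics/s3.png",cv2.resize(im[70:250,170:410],(800,600)))
E
```

```text
[[0.0, -0.952, -0.305, 0.078], [1.0, 0.001, -0.001, -0.0], [0.001, -0.305, 0.952, -0.143], [0.0, 0.0, 0.0, 1.0]]
up 9.62 [0.7602 0.1408 0.3421] [-0.1  0.5  0.6] 0.0856 0.0
above 11.55 [0.6505 0.1183 0.2011] [-0.6  0.3  0.1] 0.0851 0.0
arm pts 0 [nan, nan, nan]
at 13.15 [0.6503 0.1185 0.062 ] [-0.7  0.   0.2] 0.0853 0.0
grip 13.64 [0.6495 0.1184 0.0617] [-3.4 -0.5  5.9] 0.038 40.3
[-0.25  0.72  0.05  1.6  -0.05  0.83  0.02]
  return np.nanmean(a, axis, out=out, keepdims=keepdims)
```

View pics/s3.png

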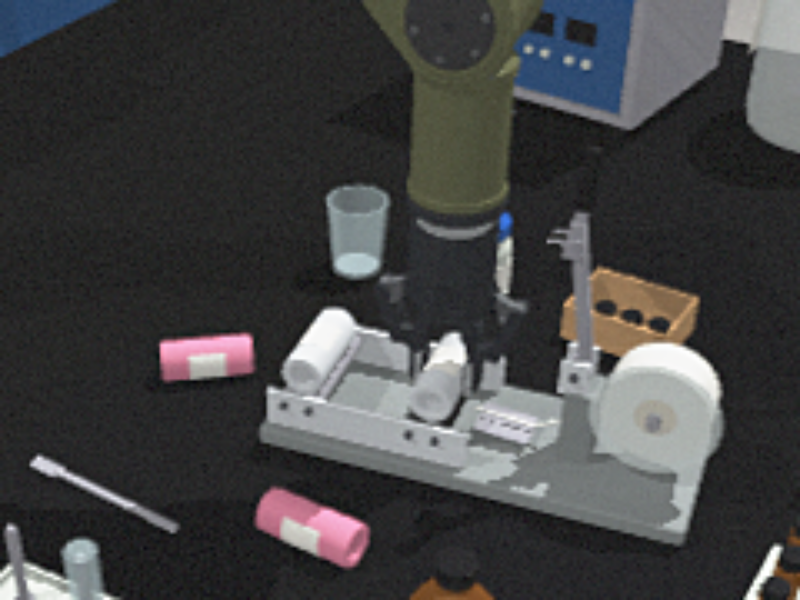

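```bash
cat >> h.py <<'E'
PEG=np.array([.4695,-.2565,0])
def hq(az,s): a=np.radians(az);return quat([np.cos(a),np.sin(a),0],[0,0,s])
def stc(p,q): # TCP that puts the sleeve centre at p (it sits 5 mm ahead of the grasp point)
    R=Ro.from_quat(np.array(q)[[1,2,3,0]]).as_matrix();return np.array(p)-R[:,2]*(PZ+.005)
E
python3 - <<'E'
from h import *
ctrl.close_gripper(60);st("g60")
ctrl.movel(np.array(get_state()["tcp_pos"])+[0,0,.2],max_speed=.15);s=st("lift")
for az in range(-120,-39,10):
  for sg in(1,-1):
    q=hq(az,sg);r=[ctrl.ik(stc(PEG+[0,0,h],q),q) for h in(.115,.15,.28)]
    if all(x is not None for x in r):print(az,sg,[np.round(x,2).tolist() for x in r])
E
```

```text
g60 13.91 [0.6495 0.1184 0.0618] [-3.5 -1.3  6.5] 0.0377 61.6
lift 15.39 [0.6491 0.1184 0.2607] [-1.3  0.7 -2.8] 0.0378 60.6
-120 1 [[0.04, 1.16, -0.24, 1.68, 1.05, 1.92, 1.72], [0.04, 1.1, -0.24, 1.7, 1.05, 1.94, 1.76], [-0.39, 0.96, 0.51, 1.72, 0.85, 1.57, 2.22]]
-120 -1 [[-0.45, 1.27, 0.61, 1.69, 0.67, 1.35, -0.98], [-0.45, 1.21, 0.62, 1.71, 0.69, 1.38, -0.96], [-0.46, 1.0, 0.63, 1.72, 0.8, 1.5, -0.85]]
-110 1 [[-0.01, 1.14, -0.24, 1.83, 1.14, 1.84, 1.64], [-0.01, 1.08, -0.24, 1.85, 1.14, 1.86, 1.69], [-0.31, 0.87, 0.25, 1.87, 1.05, 1.62, 2.03]]
-110 -1 [[-0.53, 1.27, 0.64, 1.84, 0.78, 1.18, -1.09], [-0.53, 1.2, 0.64, 1.86, 0.81, 1.21, -1.07], [-0.53, 0.96, 0.64, 1.87, 0.91, 1.35, -0.95]]
-100 1 [[0.08, 1.16, -0.44, 1.98, 1.29, 1.96, 1.5], [-0.46, 1.11, 0.41, 2.01, 1.08, 1.27, 1.79], [-0.33, 0.82, 0.19, 2.02, 1.18, 1.56, 1.91]]
-100 -1 [[-0.61, 1.27, 0.66, 1.99, 0.93, 1.02, -1.25], [-0.61, 1.21, 0.67, 2.01, 0.96, 1.05, -1.22], [-0.61, 0.93, 0.67, 2.03, 1.06, 1.21, -1.09]]
-90 1 [[-0.29, 1.13, 0.08, 2.13, 1.32, 1.47, 1.47], [-0.22, 1.05, -0.03, 2.15, 1.34, 1.58, 1.5], [-0.6, 0.88, 0.58, 2.18, 1.27, 1.19, 1.85]]
-90 -1 [[-0.71, 1.34, 0.76, 2.14, 1.12, 0.81, -1.45], [-0.69, 1.24, 0.73, 2.16, 1.17, 0.88, -1.44], [-0.67, 0.92, 0.71, 2.18, 1.25, 1.08, -1.26]]
-80 1 [[-0.66, 1.3, 0.61, 2.29, 1.48, 0.93, 1.3], [-0.42, 1.1, 0.23, 2.31, 1.49, 1.34, 1.34], [-0.63, 0.86, 0.58, 2.34, 1.5, 1.14, 1.62]]
-80 -1 [[-0.78, 1.41, 0.81, 2.29, 1.47, 0.69, -1.83], [-0.76, 1.32, 0.81, 2.32, 1.5, 0.74, -1.79], [-0.71, 0.92, 0.73, 2.34, 1.51, 1.01, -1.52]]
-70 1 [[-0.09, 1.21, -0.24, 2.43, 1.62, 1.85, 1.1], [-0.1, 1.13, -0.24, 2.46, 1.62, 1.83, 1.16], [0.02, 0.8, -0.44, 2.49, 1.6, 1.88, 1.49]]
-70 -1 [[-0.5, 1.27, 0.35, 2.44, 1.71, 1.26, -2.13], [-0.55, 1.21, 0.45, 2.47, 1.75, 1.19, -2.1], [-0.7, 0.94, 0.74, 2.5, 1.83, 1.03, -1.83]]
```

```bash
cat >> h.py <<'E'
def probe(q):
    ctrl.movel(stc(PEG+[0,0,.152],q),max_speed=.12);ctrl.pause(.3);f0=np.array(st("pre")["contact_force"])
    for h in np.arange(.148,.1135,-.003):
        ctrl.movel(stc(PEG+[0,0,h],q),max_speed=.04);s=get_state();f=np.array(s["contact_force"])-f0
        print(round(h-.045,3),np.round(f,1),np.round(s["wrist_torque"],2),round(s["tcp_pos"][2],4),flush=True)
        if f[2]>5 or np.linalg.norm(f)>9:return h
    return None
E
python3 - <<'E'
from h import *
q=hq(-100,-1)
ctrl.movep(stc(PEG+[0,0,.24],q),q);s=st("high");print(np.round(s["qpos"],2))
im,W=cloud("scene");cv2.imwrite("pics/s4.png",cv2.resize(im[90:330,100:420],(800,600)))
E
```

```text
high 16.92 [ 0.4678 -0.2698  0.2395] [-0.   0.1 -3.3] 0.0375 60.9
[-0.61  1.02  0.67  2.03  1.03  1.16 -1.14]
```

View pics/s4.png

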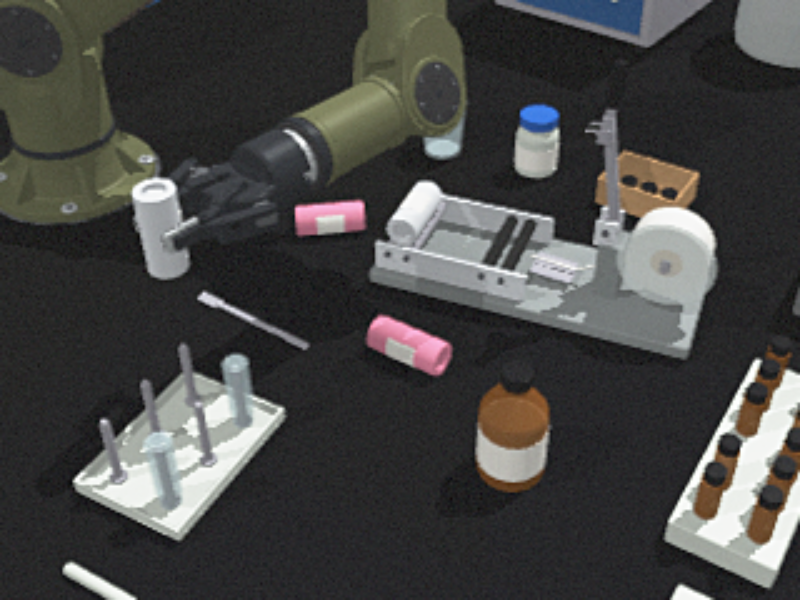

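The sleeve is held upright at (162,228) in the crop, above the rack's left free peg. The wrist link at (430,90) may come low over the labeller, so I'll measure that before lowering.

```bash
python3 - <<'E'
from h import *
im,W=cloud("scene");s=get_state()
R=Ro.from_quat(np.array(s["eef_rot"])[[1,2,3,0]]).as_matrix()
L=(W-s["tcp_pos"])@R
hsv=cv2.cvtColor(im,cv2.COLOR_BGR2HSV)
k=(W[...,0]>.3)&(W[...,0]<.75)&(W[...,1]>-.3)&(W[...,1]<.3)&(W[...,2]>.11)&(W[...,2]<.7)&(abs(L[...,0])<.25)
for a in np.arange(-.05,-.5,-.03):
    m=k&(L[...,2]<a)&(L[...,2]>a-.03)
    if m.sum()>10:p=W[m];l=L[m];print(round(a,2),m.sum(),np.round(np.percentile(p,[1,99],axis=0),3).tolist(),"tool x",np.round(np.percentile(l[:,0],[1,99]),3),"y",np.round(np.percentile(l[:,1],[1,99]),3))
im,W=cloud("top")
cv2.imwrite("pics/t5.png",cv2.resize(im[90:330,120:440],(800,600)))
E
```

```text
-0.05 415 [[0.425, -0.229, 0.223], [0.541, -0.185, 0.256]] tool x [-0.016  0.017] y [-0.056  0.061]
-0.08 387 [[0.422, -0.2, 0.229], [0.55, -0.159, 0.259]] tool x [-0.019  0.011] y [-0.061  0.067]
-0.11 367 [[0.456, -0.166, 0.219], [0.529, -0.134, 0.276]] tool x [-0.036  0.021] y [-0.033  0.04 ]
-0.14 298 [[0.479, -0.137, 0.215], [0.534, -0.104, 0.277]] tool x [-0.037  0.025] y [-0.016  0.039]
-0.17 310 [[0.473, -0.107, 0.209], [0.542, -0.076, 0.279]] tool x [-0.039  0.031] y [-0.027  0.042]
-0.2 280 [[0.49, -0.079, 0.214], [0.545, -0.046, 0.279]] tool x [-0.039  0.027] y [-0.016  0.041]
-0.23 261 [[0.496, -0.048, 0.215], [0.55, -0.017, 0.279]] tool x [-0.039  0.025] y [-0.014  0.04 ]
-0.26 249 [[0.503, -0.02, 0.215], [0.556, 0.013, 0.279]] tool x [-0.039  0.025] y [-0.013  0.04 ]
-0.29 306 [[0.501, 0.01, 0.213], [0.571, 0.041, 0.281]] tool x [-0.04   0.028] y [-0.02   0.049]
-0.32 705 [[0.463, 0.039, 0.219], [0.585, 0.083, 0.321]] tool x [-0.08   0.021] y [-0.065  0.059]
-0.35 875 [[0.302, 0.068, 0.22], [0.589, 0.142, 0.452]] tool x [-0.211  0.021] y [-0.234  0.059]
-0.38 1416 [[0.301, 0.099, 0.239], [0.586, 0.168, 0.488]] tool x [-0.247  0.002] y [-0.237  0.052]
-0.41 1111 [[0.318, 0.123, 0.226], [0.74, 0.194, 0.489]] tool x [-0.249  0.014] y [-0.225  0.199]
-0.44 514 [[0.346, 0.129, 0.224], [0.75, 0.219, 0.49]] tool x [-0.249  0.017] y [-0.203  0.208]
-0.47 91 [[0.368, 0.201, 0.412], [0.509, 0.235, 0.49]] tool x [-0.249 -0.171] y [-0.186 -0.041]
-0.5 15 [[0.472, 0.238, 0.465], [0.481, 0.257, 0.489]] tool x [-0.249 -0.225] y [-0.087 -0.075]
```

View pics/t5.png

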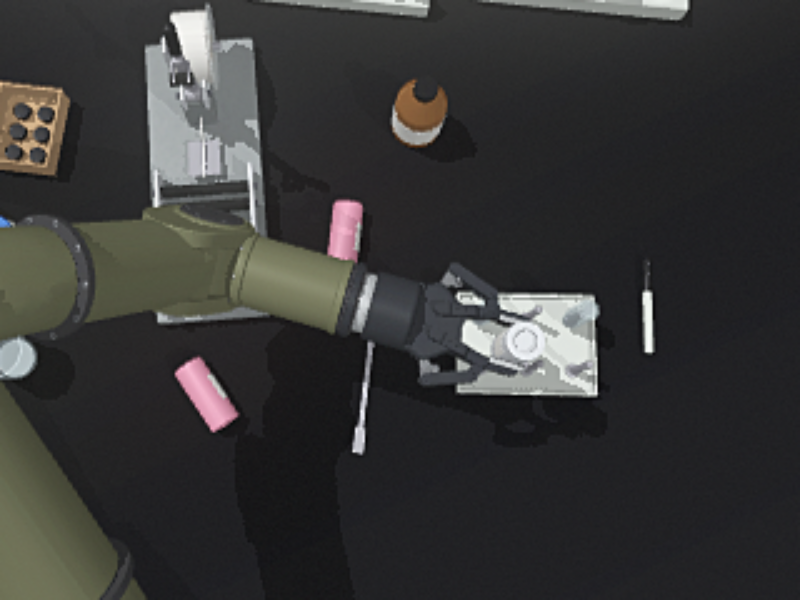

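The top view shows the wrist joint at (200,230) right over the parked sleeve, so lowering here would hit it. I'll test on the right free peg instead, coming from the empty right side.

```bash
sed -i 's/^PEG=.*/PEG=np.array([.479,-.376,0])/' h.py; python3 - <<'E'
from h import *
for az in range(20,100,10):
  for sg in(1,-1):
    q=hq(az,sg);r=[ctrl.ik(stc(PEG+[0,0,h],q),q) for h in(.113,.152,.28)]
    if all(x is not None for x in r):print(az,sg,[np.round(x,2).tolist() for x in r])
E
```

```text
20 1 [[1.84, 1.42, -1.03, 2.02, -1.13, 0.58, 1.29], [1.83, 1.33, -1.03, 2.04, -1.2, 0.62, 1.28], [1.82, 1.04, -1.03, 2.06, -1.32, 0.76, 1.15]]
20 -1 [[1.74, 1.31, -0.83, 2.02, -1.3, 0.78, -1.72], [1.74, 1.23, -0.83, 2.04, -1.34, 0.82, -1.75], [1.82, 1.04, -1.03, 2.06, -1.32, 0.76, -1.99]]
30 1 [[1.71, 1.31, -0.83, 1.86, -0.99, 0.89, 1.11], [1.7, 1.23, -0.83, 1.88, -1.03, 0.92, 1.09], [1.6, 0.92, -0.63, 1.9, -1.23, 1.19, 1.04]]
30 -1 [[1.6, 1.23, -0.63, 1.86, -1.13, 1.06, -1.91], [1.6, 1.15, -0.63, 1.88, -1.16, 1.09, -1.94], [1.6, 0.92, -0.63, 1.9, -1.23, 1.19, -2.1]]
40 1 [[1.55, 1.25, -0.63, 1.7, -0.93, 1.19, 1.04], [1.55, 1.18, -0.63, 1.72, -0.96, 1.21, 1.01], [1.55, 0.96, -0.63, 1.74, -1.05, 1.31, 0.88]]
40 -1 [[1.44, 1.19, -0.44, 1.7, -1.06, 1.33, -2.0], [1.44, 1.13, -0.44, 1.72, -1.08, 1.35, -2.03], [1.55, 0.96, -0.63, 1.74, -1.05, 1.31, -2.26]]
50 1 [[1.49, 1.27, -0.63, 1.53, -0.78, 1.35, 0.89], [1.49, 1.21, -0.63, 1.55, -0.82, 1.37, 0.87], [1.39, 0.97, -0.44, 1.57, -1.02, 1.57, 0.84]]
50 -1 [[1.39, 1.22, -0.44, 1.54, -0.92, 1.47, -2.14], [1.39, 1.16, -0.44, 1.56, -0.94, 1.49, 
[... 218 characters left out ...]
0.44, 1.37, -0.81, 1.62, -2.24], [1.33, 1.2, -0.44, 1.39, -0.83, 1.64, -2.27], [1.33, 1.02, -0.44, 1.41, -0.92, 1.72, -2.39]]
70 1 [[1.34, 1.35, -0.63, 1.2, -0.59, 1.7, 0.72], [1.26, 1.25, -0.44, 1.22, -0.75, 1.8, 0.8], [1.26, 1.08, -0.44, 1.24, -0.84, 1.88, 0.68]]
70 -1 [[1.26, 1.31, -0.44, 1.2, -0.72, 1.78, -2.31], [1.26, 1.25, -0.44, 1.22, -0.75, 1.8, -2.34], [1.26, 1.08, -0.44, 1.24, -0.84, 1.88, -2.46]]
80 1 [[1.25, 1.39, -0.63, 1.03, -0.52, 1.89, 0.67], [1.25, 1.34, -0.63, 1.05, -0.56, 1.9, 0.64], [1.32, 1.22, -0.83, 1.07, -0.57, 1.91, 0.43]]
80 -1 [[1.18, 1.35, -0.44, 1.03, -0.65, 1.95, -2.37], [1.25, 1.34, -0.63, 1.05, -0.56, 1.9, -2.5], [1.32, 1.22, -0.83, 1.07, -0.57, 1.91, -2.72]]
```

```bash
python3 - <<'E'
from h import *
ctrl.movel(np.array(get_state()["tcp_pos"])+[0,0,.10],max_speed=.2)
q=quat(DN,[.3,.95,0]);ctrl.movep([.50,-.15,.36],q);s=st("down");print(np.round(s["qpos"],2))
q=hq(50,1);ctrl.movep(stc(PEG+[0,0,.30],q),q);s=st("high");print(np.round(s["qpos"],2))
im,W=cloud("scene");cv2.imwrite("pics/s6.png",cv2.resize(im[60:384,30:462],(800,600)))
E
```

```text
down 18.9 [ 0.4991 -0.1493  0.3578] [ 0.1  0.4 -4.5] 0.0376 60.7
[-0.28  0.33  0.76  1.54 -0.23  1.37  0.19]
high 20.46 [ 0.489  -0.3637  0.3002] [ 0.4 -0.3 -3.8] 0.0377 61.0
[ 1.06  0.91  0.16  1.57 -1.26  1.94  1.  ]
```

View pics/s6.png

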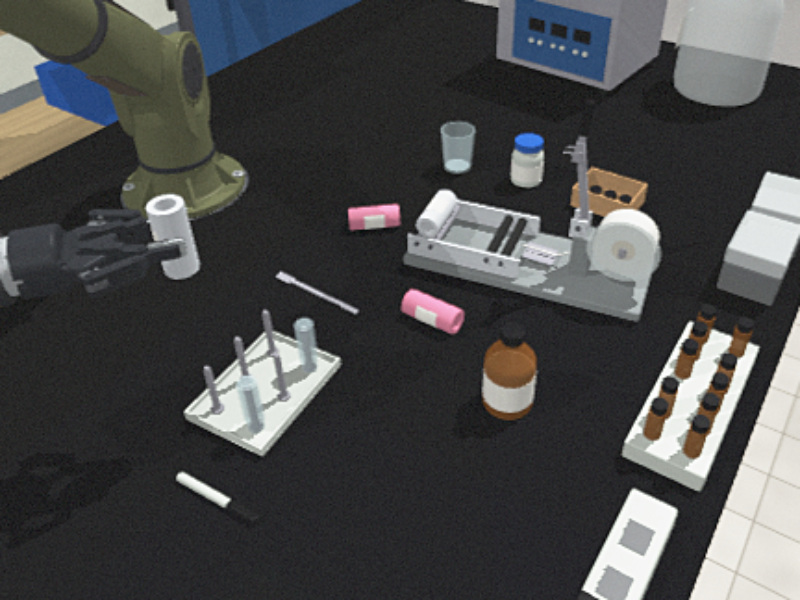

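The sleeve is held upright at (175,238) over the rack, and everything else is in place. I'll measure sleeve against peg in the same camera, then probe gently.

```bash
python3 - <<'E'
from h import *
from scipy.optimize import least_squares
s=get_state()
for n in("scene","top"):
    c=vision.camera_info(n);C=-np.array(c["R"]).T@np.array(c["t"]).ravel()
    W0=np.load(n+".npy")
    k=(np.hypot(W0[...,0]-PEG[0],W0[...,1]-PEG[1])<.02)&(W0[...,2]>.045)&(W0[...,2]<.095)
    im,W=cloud(n);b=(im.min(-1)>110)
    m=(np.hypot(W[...,0]-PEG[0],W[...,1]-PEG[1])<.045)&(abs(W[...,2]-.30)<.04)&b
    for nm,P,r in(("peg",W0[k],.005),("sleeve",W[m],.02)):
        d=(PEG-C)[:2];d/=np.linalg.norm(d)
        f=least_squares(lambda x:np.hypot(P[:,0]-x[0],P[:,1]-x[1])-r,P.mean(0)[:2]+d*r*.8,loss="soft_l1",f_scale=.002)
        print(n,nm,len(P),np.round(f.x,4),"rms",round(np.sqrt(np.mean(f.fun**2)),4),np.round(np.percentile(P[:,2],[1,99]),3))
q=hq(50,1)
print(probe(q))
E
```

```text
scene peg 65 [ 0.4775 -0.3768] rms 0.001 [0.046 0.091]
scene sleeve 605 [ 0.4805 -0.3746] rms 0.0035 [0.261 0.339]
top peg 20 [ 0.4784 -0.3759] rms 0.0012 [0.05  0.092]
top sleeve 256 [ 0.4747 -0.3707] rms 0.0045 [0.263 0.339]
pre 22.29 [ 0.4878 -0.3655  0.1524] [ 0.7  0.2 -2.7] 0.0379 61.0
0.103 [-0.4  0.6  0.8] [-1.3   1.05 -0.04] 0.1476
0.1 [-0.9 -1.2 -0.1] [-1.2   1.04  0.02] 0.1447
0.097 [-0.9  0.4 -0.2] [-1.23  1.08 -0.05] 0.1418
0.094 [-0.5 -0.2  0.2] [-1.21  1.07  0.03] 0.1388
0.091 [-1.2  0.7 -0.2] [-1.26  0.99  0.01] 0.1358
0.088 [-0.7 -1.  -0.1] [-1.2   1.06  0.01] 0.1328
0.085 [-1.7 -1.2  8.1] [-0.    0.06  0.13] 0.1317
0.12999999999999998
```

Contact came 6.5 mm down the peg, which fits the recess, so the bore should be on top. I'll confirm with the other end.

```bash
python3 - <<'E'
from h import *
q=hq(50,1);ctrl.movel(stc(PEG+[0,0,.27],q),max_speed=.15)
j=np.array(get_state()["qpos"]);j[6]-=np.pi;ctrl.set_joints(j);s=st("flipped");print(np.round(s["qpos"],2))
q=hq(50,-1)
ctrl.movel(stc(PEG+[0,0,.20],q),q)
print(probe(q))
ctrl.movel(stc(PEG+[0,0,.27],q),max_speed=.15);st("up")
E
```

```text
flipped 27.77 [ 0.4877 -0.3654  0.2688] [ 0.7 -0.5 -3.1] 0.0379 60.9
[ 1.09  0.95  0.12  1.58 -1.23  1.9  -2.1 ]
pre 29.23 [ 0.4879 -0.3656  0.1526] [ 0.   0.7 -2.3] 0.0376 60.9
0.103 [ 0.  -0.8 -0.2] [-1.24  1.03 -0.01] 0.1477
0.1 [ 1.1 -0.9 -0.1] [-1.21  1.04 -0.04] 0.1447
0.097 [ 0.5 -1.   0.3] [-1.23  1.07  0.05] 0.1418
0.094 [-0.1 -0.5  0.8] [-1.23  1.04 -0.03] 0.1388
0.091 [ 0.3 -0.4  0.6] [-1.21  1.03  0.01] 0.1358
0.088 [ 0.1  0.2 -0.5] [-1.22  1.03 -0.02] 0.1328
0.085 [-0.8 -0.4  0.1] [-1.26  1.07  0.03] 0.1298
0.082 [-0.2  0.2 -0.1] [-1.24  1.06  0.03] 0.1267
0.079 [-0.1 -0.3 -0.4] [-1.25  1.04  0.02] 0.1238
0.076 [-0.4 -0.7 -0.9] [-1.26  1.07  0.01] 0.1208
0.073 [ 0.6  0.6 -0.6] [-1.22  1.08 -0.02] 0.1178
0.07 [-0.  -1.5 -0.2] [-1.25  1.05 -0.02] 0.1148
None
up 33.42 [ 0.4877 -0.3654  0.269 ] [-0.4 -0.2 -3.5] 0.0378 60.9
```

This end slid 22 mm down the peg without contact, so it is the bore. I'll flip back so the bore is up, raise the sleeve and check it is upright.

```bash
python3 - <<'E'
from h import *
from scipy.optimize import least_squares
j=np.array(get_state()["qpos"]);j[6]+=np.pi;ctrl.set_joints(j)
q=hq(50,1);ctrl.movel(stc(PEG+[0,0,.30],q),q);ctrl.pause(.5);s=st("final")
im,W=cloud("scene");cv2.imwrite("pics/s7.png",cv2.resize(im[60:384,30:462],(800,600)))
m=(np.hypot(W[...,0]-PEG[0],W[...,1]-PEG[1])<.05)&(abs(W[...,2]-.30)<.042)&(im.min(-1)>110);P=W[m]
def f(x): return np.hypot(P[:,0]-x[0]-x[2]*(P[:,2]-.3),P[:,1]-x[1]-x[3]*(P[:,2]-.3))-.02
r=least_squares(f,[PEG[0],PEG[1]+.003,0,0],loss="soft_l1",f_scale=.002);print(m.sum(),np.round(r.x,4),"tilt deg",np.degrees(np.hypot(*r.x[2:])))
print("tool x",Ro.from_quat(np.array(s["eef_rot"])[[1,2,3,0]]).as_matrix()[:,0].round(4),np.abs(s["qd"]).max())
E
```

```text
final 36.92 [ 0.4878 -0.3655  0.2997] [-0.5  0.1 -3.3] 0.0378 60.9
678 [ 0.4792 -0.3765  0.0207 -0.0098] tilt deg 1.3112820113736197
tool x [ 2.e-04 -3.e-04  1.e+00] 0.0029979548018523624
```

View pics/s7.png

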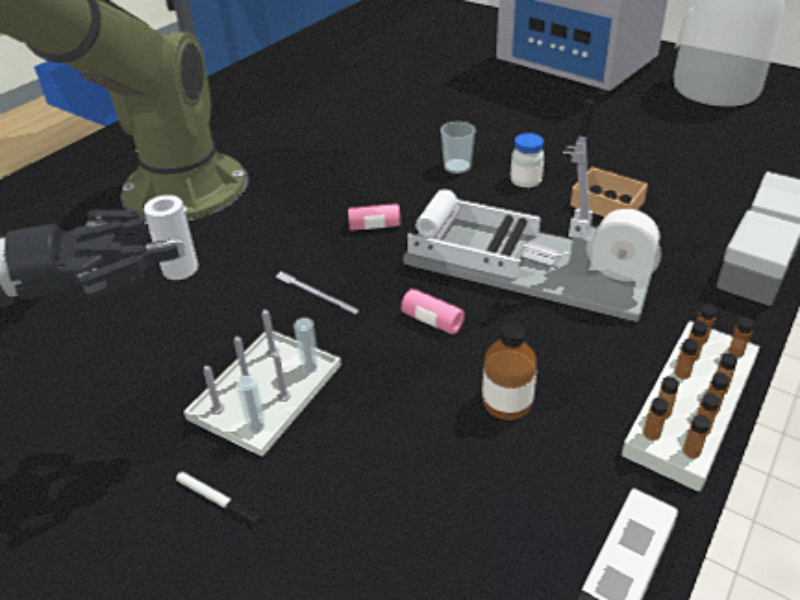

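The sleeve is upright at (172,238) to within about 1.3°, bore up, lower end about 25 cm above the bench. The presser is up at (583,185), the parked sleeve is in place at (437,213), and nothing else has moved.

```bash
python3 -c "
from h import *
print(ticket.close_job())"
```

```text
the job is handed in; nothing more can be done
None
```

Handed in: the presser arm is up, and the sleeve from the nest is held still and upright with its bore up (checked on a rack peg), about 25 cm above the bench; the parked sleeve and everything else were left in place.

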